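# Lock the wall bin on its stud, then hold its sprung flap at the scraping mark

### The job

Someone is about to scrape the mixing bowl into the wall bin. First turn the orange lock collar on the bin's stud clockwise until its red line meets the green locked mark, so the bin cannot come off; only then take the teal flap by its steel bar, lift it against its spring to the green mark on the side wire (35 degrees open) and finish while still holding it there by the bar. Leave everything else on the counter where it stands.

Things in the scene. Friction and masses are not known exactly. Their poses are not given: they have to be found in the camera images.
- bin: cream plastic bin (150 deep x 200 wide x 140 mm, its rim 170 mm above the counter) hung on the front of a plastered stub wall (80 thick x 260 wide x 175 mm high); all fixed, nothing of it tips. Origin: on the counter below the bin's centre. x points from the bin's front to the stub wall behind it, y to the left seen from the front, z up
- flap_hinge (a point): middle of the flap's hinge axis at the bin's rear rim, 172 mm above the counter, 75 mm behind the bin's origin; the axis runs along the bin's y; frame parallel to the bin's
- flap (a joint): angle of the teal flap (155 x 204 x 8 mm, covering the bin), rad: 0 shut (level), growing as its front edge rises, stop at 1.3. The green mark on the side wire is at 0.61 (35 degrees). A spring and the weight pull it shut at every angle: about 3 N at the bar to start it, about 6 N at the mark; let go, it falls shut
- flap_bar (a point): the flap's handle: round steel bar, 12 mm diameter, 100 mm long along the bin's y, on two end posts (84 mm free between them). Origin: middle of the bar. With the flap shut it lies 135 mm in front of and 48 mm above the hinge axis (220 mm above the counter), 40 mm clear above the flap's top face (bar axis to face); it turns with the flap. Can be gripped from above, the fingers closing front to back, and the bar can turn between the fingers
- collar_centre (a point): centre (half-way up) of the orange lock collar, a ring about 54 mm outer diameter, 32 mm high, upright axis, captive on a stud on top of the stub wall 120 mm behind the bin's origin; centre 216 mm above the counter, 35 mm above the steel tongue under it. The stud's cap stands 22 mm above this centre. The origin stays put; the frame turns with the ring
- collar (a joint): angle of the lock collar, rad: grows as it turns clockwise seen from above, 0 to 1.75 (no stop at the mark). The red line on the ring meets the green locked mark, which points straight back from the bin (bin's +x), at 1.2. Light friction (about 0.06 N m) keeps it where it is left
- mixer: bystander: pink hand mixer lying on the counter, 190 x 78 x 140 mm; origin under its centre
- bowl: bystander: green melamine bowl, 170 mm diameter, 75 mm high; origin under its centre
- crock: bystander: terracotta crock, 110 mm diameter, 125 mm high, a wooden spatula standing in it up to 290 mm; origin under its centre
- beater_a: bystander: stainless beater lying down, 155 mm long, 44 mm high; origin on the counter under it
- beater_b: bystander: a second, equal beater
- jar: bystander: amber jar with brass cap, 68 mm diameter, 100 mm high; origin under its centre

How it is judged:
On the way, in this order (a step that is already met when the one before it is completed fails the run):
1. the collar stands at its locked mark while the flap is still shut (value of joint collar between 1.08 and 1.32 rad and value of joint flap below 0.1 rad), for 0.3 s.
2. the flap is held by its bar at the green mark, the collar still locked (value of joint collar between 1.08 and 1.32 rad and value of joint flap between 0.53 and 0.69 rad and contact force between the fingers and steel_bar above 1.5 N), for 0.5 s.
At the end, for the whole second after the job is handed in: the collar reads 1.2 rad within 0.12; the flap stands still at 0.61 rad within 0.08, carried by the fingers on its bar (more than 1.5 N); no bystander has moved 30 mm (all of step 2 and velocity of joint flap between -0.1 and 0.1 rad/s and distance of each of mixer, bowl, crock, beater_a, beater_b, jar from where it was at the start of the episode below 0.03 m); the arm keeps its last pose, push and grip.
It fails at once if the flap was lifted (over 0.15 rad) while the collar was not at its locked mark (value of joint flap above 0.15 rad and not (value of joint collar between 1.08 and 1.32 rad)).
It fails at once if a bystander was moved by 30 mm (distance of any of mixer, bowl, crock, beater_a, beater_b, jar from where it was at the start of the episode above 0.03 m).
It also fails if it takes over 51 s, if anything falls off the work surface, if the arm or the gripper's body presses on something with over 40 N, if the wrist force passes 120 N, or if a joint passes its speed limit or range.

### The arm

A 7-joint arm with a two-finger parallel gripper is mounted at the origin on the work surface. World frame = base frame: x ahead of the robot, y to its left, z up, the work surface at z = 0. Lengths are in m, angles in rad, forces in N, time in s.
With the tool pointing down it reaches from about 0.4 to 0.85 m from the base axis. Payload 4.5 kg.
Tool frame: the origin (TCP) lies where the fingers leave the gripper's body, on its centre line; the fingertips stand 64 mm ahead of it and the grasp point (between the pads) lies 45 mm ahead of it; z points along the fingers, y is the direction in which the jaws open and shut (so a half turn about z gives the same grasp; the last joint's range is limited). The gripper opens to 88 mm and grips with 3 to 60 N. Pads are 18 mm wide; open, the fingers measure 123 mm over their backs; the gripper's body (75 mm by 187 mm) begins 45 mm behind the grasp point.
Start: joints at [-1.298, 0.689, -0.195, 1.565, 0.157, 0.902, -0.215], TCP at [0.148, 0.607, 0.303] pointing down, gripper open.
Joint ranges: [-3.01, 3.01], [-0.46, 2.08], [-1.47, 1.51], [0.13, 2.56], [-1, 4.14], [0.04, 2.09], [-2.66, 2.66]. Speed limits (rad/s): [2.57, 2.57, 3.14, 3.14, 3.14, 3.14, 3.14].

### API

Orientations are given as a unit quaternion [x, y, z, w].
In Python, from plant import monitor, snapshot, workorder, finder gives the robot as it stands.
- The arm moves only by the tool carry_out, never from a script. Its argument "motion" is one flat list of numbers, 6 for each row, row after row: the shift along the tool's x, y, z in cm, then the turn, a rotation vector about the tool's x, y, z in rad. In form: [x, y, z, rx, ry, rz, x, y, z, rx, ry, rz, ...]. A call has 1 to 8 rows; each row shifts and turns the commanded pose from where the row before left it, along the tool's axes as they then stand; what a row does not reach is not made up. A row lasts 1/8 s, in which the tool goes at most 62.5 mm and 10.7 degrees, less where a joint would pass 70% of its speed; a pose out of reach is approached as far as the arm can. A call with a gripper value outside its range is refused whole. "hand" is the finger opening in cm, from 0 to 8.81, set as the call begins (left out, the last holds). The fingers move at their own pace and stop on an object; "grip_force" is the grip in N (left out, the last holds). Time passes only in rows, so rows that do not move let the fingers close. It gives the time, the measured TCP pose, the force and the opening at its end, in the units of the state.
- monitor.get_state(): the state, without advancing time (a new reading comes with each control period).
- snapshot(name): name is "side" or "top" or "wrist"; returns a dict with "frame" (384x512x3 uint8, red, green, blue), "range_z" (384x512 float32, m along the optical axis (not along the pixel's ray), 0 where there is no reading), "fx", "fy", "cx", "cy" (pixels), "rvec" (rotation vector, rad) and "tvec" (3), from world to camera coordinates, as OpenCV has them; the wrist camera has in their place "hand_eye" (4x4, takes a point from camera to tool coordinates, whose origin is the TCP and whose axes are the flange's). Camera axes: x right, y down, z forward; pixel columns grow to the right and rows downward; lengths in m; the calibration is good to about 2 mm. A picture is of the moment at which its call begins: read the wrist's pose just before it.
- workorder.finish_job(): hands the job in, once; it reports no verdict.
Trained networks look in a picture, given as the dict that the camera call returned (one of the last four; its "shot" number tells which), for a name from the list of things; names that differ only in an ending like _2 or _b are one class to them, and where a whole thing is asked for, a point or a joint stands for the part that bears it (a point fixed in the world has none). Each returns a list of dicts, best first, with "p" (0 to 1); they miss things now and then, are a little off and sometimes report something else, mostly with a low value. They report only what shows in the picture. A call takes as long as a camera call.
- finder.masks_of(picture, thing): "pixels" (384x512 bool, what is visible of it) and "extent" ([left, top, right, bottom] in pixels, round what is visible of it).
The state is a dict: "clock": time; "q": joint angles; "qd": joint speeds; "joint_torque": joint torques, N m; "tool_pos": TCP position; "eef_rot": TCP orientation; "contact_force": force on the tool from outside, world axes, zero at the start; "moment": the same for the moment, N m; "opening": opening from 0.0 (shut) to 1.0 (fully open).
Only numpy, scipy, OpenCV 4.12 (cv2) and the standard library are available. Lean on these libraries where they do the work, as an engineer would, in place of code of your own. Each camera call takes 0.05 s, during which the arm holds its last target. There are 200 camera calls.

## Working session

There is one attempt and no reset: what is moved stays moved. The work goes in short steps, Python scripts to look and compute and a tool call to move; the robot and the scene stay as the last step left them, time stands still between calls to the robot, and variables do not carry over. Pictures are saved under pics/ and viewed, about 8 in all and at most 12, crops included, and the job is handed in when it is done.

Besides the shell and the picture viewer there is one more tool, called after "Request:" as name(argument=value, ...), one argument or row to a line, values as JSON. carry_out: Moves the arm, as the interface text tells. Its arguments: {"type":"object","properties":{"motion":{"type":"array"},"hand":{"type":"number"},"grip_force":{"type":"number"}},"required":["motion"]}

```bash
ls; mkdir -p pics; cat > h.py <<'E'
import numpy as np, cv2
from scipy.spatial.transform import Rotation as R
from plant import monitor, snapshot, workorder, finder
def cloud(p, mask=None, st=None):
    z=p["range_z"]; m=z>0
    if mask is not None: m&=mask
    v,u=np.nonzero(m); d=z[v,u]
    c=np.c_[(u-p["cx"])/p["fx"]*d,(v-p["cy"])/p["fy"]*d,d]
    if "hand_eye" in p:
        H=np.array(p["hand_eye"]); t=c@H[:3,:3].T+H[:3,3]
        return R.from_quat(st["eef_rot"]).apply(t)+st["tool_pos"],u,v
    Rm=R.from_rotvec(np.ravel(p["rvec"])).as_matrix()
    return (c-np.ravel(p["tvec"]))@Rm,u,v
def save(p,n): cv2.imwrite("pics/"+n,cv2.cvtColor(p["frame"],cv2.COLOR_RGB2BGR))
E
python3 - <<'E'
from h import *
np.set_printoptions(precision=3,suppress=True)
s=monitor.get_state(); print(s)
ims=[]
for n in ("side","top"):
    p=snapshot(n); ims.append(p["frame"])
    for t in ["bin","flap","flap_bar","collar","mixer","bowl","crock","jar"]:
        for r in finder.masks_of(p,t)[:2]:
            c,u,v=cloud(p,r["pixels"])
            if len(c): print(n,t,round(r["p"],2),r["extent"],"med",np.median(c,0),"p2",np.percentile(c,2,0),"p98",np.percentile(c,98,0))
w=np.vstack(ims); w=cv2.resize(w,(400,600)) if 0 else w
cv2.imwrite("pics/a.png",cv2.cvtColor(ims[0],cv2.COLOR_RGB2BGR)); cv2.imwrite("pics/b.png",cv2.cvtColor(ims[1],cv2.COLOR_RGB2BGR))
E
```

```text
pics
{'clock': 0.0, 'q': array([-1.298,  0.69 , -0.195,  1.566,  0.157,  0.902, -0.215]), 'qd': array([-0.   ,  0.   , -0.   , -0.   , -0.001,  0.001,  0.   ]), 'joint_torque': array([ -0.001, -52.756,  -1.267, -15.344,  -0.053,   0.006,   0.   ]), 'tool_pos': array([0.148, 0.607, 0.302]), 'eef_rot': array([ 0.119,  0.993, -0.001, -0.   ]), 'contact_force': array([ 0.397,  0.317, -0.327]), 'moment': array([-0.022,  0.024,  0.001]), 'opening': 0.9971620555081041}
side bin 0.89 [182.6, 167.0, 273.8, 248.7] med [0.566 0.163 0.172] p2 [ 0.447 -0.027  0.014] p98 [0.687 0.198 0.254]
side bin 0.26 [209.2, 176.8, 274.4, 213.5] med [0.514 0.098 0.18 ] p2 [ 0.442 -0.02   0.173] p98 [0.594 0.184 0.226]
side flap 0.92 [208.6, 174.0, 273.7, 215.8] med [0.511 0.098 0.18 ] p2 [ 0.442 -0.025  0.163] p98 [0.596 0.187 0.277]
side flap_bar 0.79 [212.3, 172.4, 274.2, 216.2] med [0.514 0.098 0.18 ] p2 [ 0.442 -0.232  0.002] p98 [0.6   0.187 0.274]
side flap_bar 0.57 [165.2, 277.2, 239.5, 338.6] med [0.515 0.48  0.069] p2 [0.435 0.419 0.008] p98 [0.597 0.541 0.134]
side collar 0.72 [200.4, 170.6, 214.0, 1
[... 810 characters left out ...]
 [195.6, 144.2, 275.5, 214.6] med [0.57  0.068 0.179] p2 [ 0.444 -0.056  0.07 ] p98 [0.683 0.184 0.237]
top flap_bar 0.84 [204.6, 169.6, 265.6, 213.3] med [0.517 0.07  0.18 ] p2 [ 0.441 -0.027  0.171] p98 [0.595 0.168 0.225]
top collar 0.51 [227.2, 144.2, 242.4, 161.1] med [0.643 0.062 0.231] p2 [0.62  0.037 0.18 ] p98 [0.682 0.088 0.24 ]
top mixer 0.96 [114.0, 173.8, 154.4, 224.7] med [0.514 0.451 0.07 ] p2 [0.434 0.389 0.036] p98 [0.605 0.525 0.138]
top bowl 0.92 [341.6, 186.2, 385.6, 229.6] med [ 0.455 -0.417  0.029] p2 [ 0.374 -0.481 -0.   ] p98 [ 0.527 -0.332  0.078]
top jar 0.54 [350.8, 236.1, 369.3, 258.4] med [ 0.315 -0.38   0.098] p2 [ 0.29  -0.413  0.039] p98 [ 0.341 -0.357  0.107]
```

View pics/a.png

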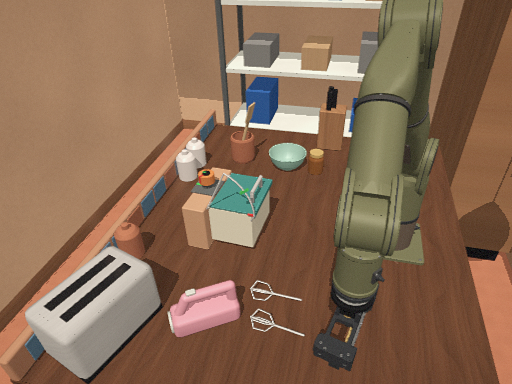

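View pics/b.png

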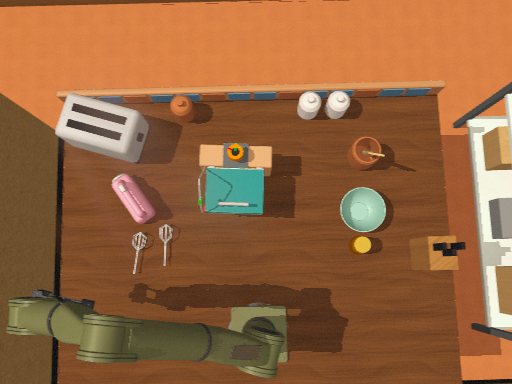

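The overview shows the bin upright ahead of the robot: flap at about top px (235,190), collar at (236,152), and the side wire at the flap's left edge, near px (202,185). I'll measure the bin's pose next, then the moves to get above it.

```bash
cat >> h.py <<'E'
def down(a): # tool z down, tool y at world yaw a
    y=np.array([np.cos(a),np.sin(a),0]); z=np.array([0,0,-1.]); return R.from_matrix(np.c_[np.cross(y,z),y,z])
def rel(st,pos,rot):
    r=R.from_quat(st["eef_rot"]); print("shift cm",np.round(r.inv().apply(np.array(pos)-st["tool_pos"])*100,2),"rot",np.round((r.inv()*rot).as_rotvec(),3))
E
python3 - <<'E'
from h import *
np.set_printoptions(precision=4,suppress=True)
s=monitor.get_state()
p=snapshot("top"); hsv=cv2.cvtColor(p["frame"],cv2.COLOR_RGB2HSV)
c,u,v=cloud(p); h=hsv[v,u]
reg=(c[:,0]>.4)&(c[:,0]<.7)&(abs(c[:,1]-.07)<.17)
teal=reg&(h[:,0]>75)&(h[:,0]<100)&(h[:,1]>120)&(abs(c[:,2]-.18)<.01)
t=c[teal]; print(len(t),np.median(t,0)); rect=cv2.minAreaRect((t[:,:2]*1000).astype(np.float32)); print(rect)
bar=reg&(c[:,2]>.212)&(c[:,2]<.24)&(c[:,0]<.56); b=c[bar]; print("bar",len(b),b.mean(0),np.c_[b])
org=reg&(h[:,0]<18)&(h[:,1]>180)&(c[:,2]>.215)&(c[:,2]<.245)&(c[:,0]>.6); print("collar",c[org].mean(0),c[org].min(0),c[org].max(0))
hi=reg&(c[:,2]>.238); print(c[hi])
rel(s,[0.55,0.07,0.45],down(np.pi/2))
E
```

```text
2233 [0.5212 0.0673 0.1799]
((517.383544921875, 70.47935485839844), (200.76153564453125, 155.69345092773438), 86.53472900390625)
bar 113 [0.4653 0.0751 0.2237] [[0.4718 0.1229 0.2253]
 [0.4716 0.1195 0.2257]
 [0.4725 0.1165 0.2189]
 [0.4721 0.1129 0.221 ]
 [0.4718 0.1094 0.2219]
 [0.471  0.1057 0.2274]
 [0.4714 0.1025 0.224 ]
 [0.4707 0.0988 0.2287]
 [0.4712 0.0957 0.2239]
 [0.4715 0.0924 0.221 ]
 [0.4706 0.0887 0.2267]
 [0.471  0.0855 0.2228]
 [0.4713 0.0821 0.2204]
 [0.4698 0.0783 0.2304]
 [0.4709 0.0752 0.2216]
 [0.4701 0.0716 0.2267]
 [0.4704 0.0683 0.2236]
 [0.4701 0.0649 0.2253]
 [0.4705 0.0615 0.2215]
 [0.4706 0.0582 0.2201]
 [0.4698 0.0546 0.2255]
 [0.4703 0.0513 0.2212]
 [0.4695 0.0478 0.226 ]
 [0.47   0.0444 0.222 ]
 [0.4699 0.041  0.2215]
 [0.4706 0.0377 0.2157]
 [0.4696 0.0341 0.2223]
 [0.4692 0.0307 0.2252]
 [0.4689 0.0273 0.2265]
 [0.4695 0.0239 0.2208]
 [0.4682 0.1229 0.2265]
 [0.4687 0.1198 0.2219]
 [0.4686 0.1163 0.2221]
 [0.4676 0.1125 0.2292]
 [0.467  0.1089 0.2325]
 [0.4677 0.1058 0.2262]
 [0.4686 0.1028 0.2192]
 [0.4672 0.0989 0.2293]
 [0.4668 0.0954 0.231 ]
 [0.
[... 3560 characters left out ...]
6 0.1812 0.2835]
 [0.4844 0.1794 0.2701]
 [0.4842 0.176  0.2708]
 [0.4816 0.1864 0.2673]
 [0.4795 0.1815 0.2818]
 [0.4818 0.18   0.2644]
 [0.4815 0.1765 0.266 ]
 [0.4775 0.1858 0.2726]
 [0.478  0.1829 0.2688]
 [0.4781 0.1798 0.2672]
 [0.4785 0.1768 0.2634]
 [0.4747 0.1862 0.2691]
 [0.474  0.1825 0.2729]
 [0.4742 0.1794 0.2713]
 [0.4702 0.1854 0.2773]
 [0.4707 0.1826 0.273 ]
 [0.47   0.1787 0.2777]
 [0.4665 0.1851 0.2802]
 [0.4675 0.1827 0.2718]
 [0.4669 0.179  0.2752]
 [0.463  0.1851 0.281 ]
 [0.4638 0.1825 0.2742]
 [0.4634 0.1789 0.2766]
 [0.464  0.1855 0.2473]
 [0.4622 0.1807 0.2605]
 [0.4601 0.1819 0.25  ]
 [0.4572 0.1823 0.2465]]
shift cm [-51.79 -42.68 -14.73] rot [ 0.    -0.    -0.239]
```

Request:
carry_out(
  motion=[-3.7,-3.05,-1.8,0,0,0,-3.7,-3.05,-1.8,0,0,0,-3.7,-3.05,-1.8,0,0,0,-3.7,-3.05,-1.8,0,0,0,-3.7,-3.05,-1.8,0,0,0,-3.7,-3.05,-1.8,0,0,0,-3.7,-3.05,-1.8,0,0,0,-3.7,-3.05,-1.8,0,0,0],
  hand=8.8,
)

```text
clock: 1.95
tool_pos: [0.3785, 0.2988, 0.4475]
eef_rot: [0.119, 0.993, 0.0, 0.0]
contact_force: [0.1, 0.5, 0.3]
opening: 1.0
```

Request:
carry_out(
  motion=[-3.7,-3.05,0,0,0,0,-3.7,-3.05,0,0,0,0,-3.7,-3.05,0,0,0,0,-3.7,-3.05,0,0,0,0,-3.7,-3.05,0,0,0,0,-3.7,-3.05,0,0,0,0,0,0,0,0,0,0,0,0,0,0,0,0],
)

```text
clock: 2.95
tool_pos: [0.5497, 0.0707, 0.4466]
eef_rot: [0.119, 0.993, 0.0, -0.0]
contact_force: [0.0, -0.2, 0.0]
opening: 0.998
```

```bash
python3 - <<'E'
from h import *
np.set_printoptions(precision=4,suppress=True)
s=monitor.get_state(); print(s["clock"],s["tool_pos"],s["eef_rot"],s["q"])
p=snapshot("wrist"); print(np.array(p["hand_eye"]))
big=cv2.resize(p["frame"],(768,576)); cv2.imwrite("pics/c.png",cv2.cvtColor(big,cv2.COLOR_RGB2BGR))
for r in finder.masks_of(p,"collar")[:2]:
    c,u,v=cloud(p,r["pixels"],s); print(r["p"],r["extent"],np.median(c,0),np.percentile(c,3,0),np.percentile(c,97,0))
E
```

```text
2.95 [0.5497 0.0707 0.4466] [ 0.1187  0.9929  0.0005 -0.0004] [-0.1263  0.4438 -0.1351  1.567   0.0625  1.1355  1.058 ]
[[ 0.0016 -0.9561 -0.2931  0.0757]
 [ 1.      0.0019 -0.0006  0.0002]
 [ 0.0011 -0.2931  0.9561 -0.0826]
 [ 0.      0.      0.      1.    ]]
0.89 [243.6, 230.1, 297.6, 288.3] [0.6359 0.0679 0.2321] [0.6203 0.042  0.2029] [0.6725 0.0911 0.2341]
```

View pics/c.png

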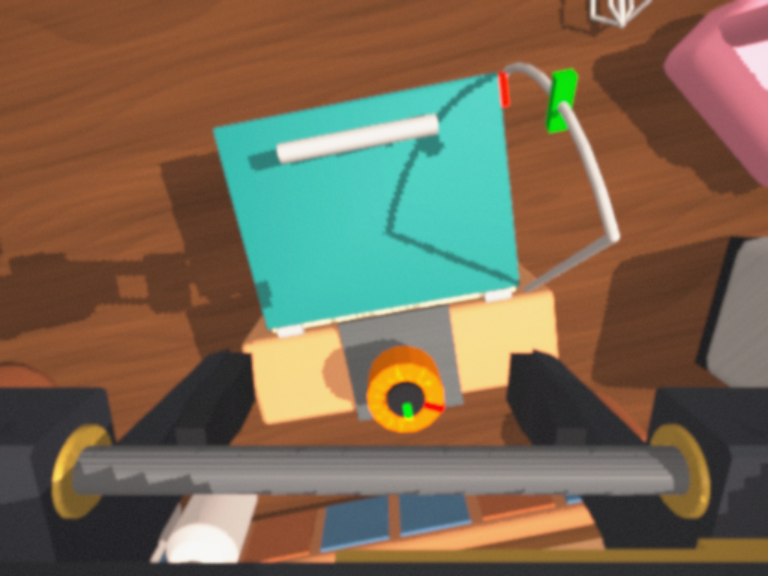

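The wrist view shows the collar at about (405,392), the red line to its right at (433,407), and the green mark at (407,410), pointing backwards. Next I'll fit the centre and the red line's angle by intersecting with the ring's top plane.

```bash
cat >> h.py <<'E'
def plane(p,st,u,v,z):
    H=np.array(p["hand_eye"]); r=R.from_quat(st["eef_rot"])
    d=r.apply(np.c_[(u-p["cx"])/p["fx"],(v-p["cy"])/p["fy"],np.ones(len(u))]@H[:3,:3].T); o=r.apply(H[:3,3])+st["tool_pos"]
    return o+d*((z-o[2])/d[:,2])[:,None]
def collar(psi=-0.058):
    s=monitor.get_state(); p=snapshot("wrist"); f=p["frame"].astype(int); hsv=cv2.cvtColor(p["frame"],cv2.COLOR_RGB2HSV).astype(int)
    rad=lambda x: np.hypot(x[:,0]-.646,x[:,1]-.0625)
    c,u,v=cloud(p,None,s); h=hsv[v,u]
    top=(rad(c)<.04)&(abs(c[:,2]-.232)<.004)&(h[:,1]>150)&(h[:,2]>100)
    t=c[top]; (cx,cy),rr=cv2.minEnclosingCircle((t[:,:2]*1000).astype(np.float32)); print("centre",cx,cy,"r",rr,"z",np.median(t[:,2]))
    C=np.array([cx,cy])/1000
    V,U=np.mgrid[:384,:512]; U=U.ravel();V=V.ravel(); hh=hsv[V,U]
    for nm,m,z in (("red",((hh[:,0]<4)|(hh[:,0]>174))&(hh[:,1]>180)&(hh[:,2]>90),.232),("green",(abs(hh[:,0]-60)<15)&(hh[:,1]>150),.238)):
        X=plane(p,s,U[m],V[m],z); X=X[np.hypot(*(X[:,:2]-C).T)<.035]
        if len(X): d=X.mean(0)[:2]-C; print(nm,len(X),X.mean(0),"ang",np.arctan2(d[1],d[0])-psi,"radius",np.hypot(*d))
    return p,s,C
E
python3 - <<'E'
from h import *
np.set_printoptions(precision=4,suppress=True)
p,s,C=collar()
b,u,v=cloud(p,None,s); m=(b[:,2]>.218)&(b[:,2]<.235)&(b[:,0]<.5)&(b[:,0]>.44)&(abs(b[:,1]-.0735)<.055); b=b[m]
print("bar",len(b),cv2.minAreaRect((b[:,:2]*1000).astype(np.float32)),b.max(0))
rel(s,[C[0],C[1],.30],down(np.pi/2))
E
```

```text
centre 647.286865234375 66.31612396240234 r 28.146686553955078 z 0.2324783656464217
red 29 [0.6586 0.0834 0.232 ] ang 1.0437258457629597 radius 0.02048369705701097
green 59 [0.653  0.0652 0.238 ] ang -0.13076277589484359 radius 0.0057846052501165585
bar 1425 ((467.520751953125, 75.36666870117188), (100.20223999023438, 12.036762237548828), 86.87135314941406) [0.476  0.1255 0.229 ]
shift cm [-9.65  1.77 14.68] rot [ 0.001 -0.001 -0.236]
```

Request:
carry_out(
  motion=[-4.8,0.85,0,0,0,0,-4.8,0.85,0,0,0,0,0,0,2,0,0,-0.16,0,0,2,0,0,-0.16,0,0,2,0,0,-0.16,0,0,2,0,0,-0.16,0,0,2,0,0,-0.16,0,0,0,0,0,0],
)

```text
clock: 4.1
tool_pos: [0.6463, 0.0645, 0.3454]
eef_rot: [-0.277, 0.961, 0.001, -0.002]
contact_force: [-0.2, -0.1, 1.4]
opening: 1.0
```

```bash
python3 - <<'E'
from h import *
np.set_printoptions(precision=4,suppress=True)
p,s,C=collar()
print(s["tool_pos"],s["eef_rot"],s["q"])
rel(s,[.647,.065,.262],R.from_quat(s["eef_rot"]))
rel(s,[C[0],C[1],.262],down(np.radians(122)))
E
```

```text
centre 647.6607055664062 66.35033416748047 r 28.559734344482422 z 0.2325340570981033
red 93 [0.6583 0.0836 0.232 ] ang 1.076825750300869 radius 0.02031497818202746
green 161 [0.6538 0.065  0.238 ] ang -0.15602095586130038 radius 0.006238127761188595
[0.6463 0.0645 0.3454] [-0.277   0.9609  0.0006 -0.0017] [ 0.0005  0.6924 -0.3266  1.4246  0.2348  1.0665  1.7619]
shift cm [-0.11 -0.02  8.34] rot [0. 0. 0.]
shift cm [-0.24  0.06  8.34] rot [ 0.002 -0.003  0.003]
```

Request:
carry_out(
  motion=[-0.1,0,2.8,0,0,0,-0.05,0,2.8,0,0,0,0,0,2.0,0,0,0,0,0,0.7,0,0,0,0,0,0,0,0,0],
)

```text
clock: 4.78
tool_pos: [0.6491, 0.0649, 0.2645]
eef_rot: [-0.277, 0.961, -0.0, 0.001]
contact_force: [0.3, 0.6, 0.4]
opening: 1.0
```

Request:
carry_out(
  motion=[0,0,0,0,0,0,0,0,0,0,0,0,0,0,0,0,0,0,0,0,0,0,0,0],
  hand=4.5,
  grip_force=15,
)

```text
clock: 5.28
tool_pos: [0.6481, 0.0659, 0.264]
eef_rot: [-0.277, 0.961, 0.001, -0.0]
contact_force: [-2.0, 2.6, 1.5]
opening: 0.612
```

Request:
carry_out(
  motion=[0,0,0,0,0,0.15,0,0,0,0,0,0.15,0,0,0,0,0,0.15,0,0,0,0,0,0.15,0,0,0,0,0,0.15,0,0,0,0,0,0.15,0,0,0,0,0,0.16,0,0,0,0,0,0],
  grip_force=20,
)

```text
clock: 6.28
tool_pos: [0.6481, 0.065, 0.2639]
eef_rot: [0.246, 0.969, -0.0, -0.001]
contact_force: [-4.1, 0.6, 4.1]
opening: 0.611
```

Request:
carry_out(
  motion=[0,0,0,0,0,0,0,0,0,0,0,0,0,0,0,0,0,0],
)

```text
clock: 6.65
tool_pos: [0.6481, 0.065, 0.2639]
eef_rot: [0.246, 0.969, 0.0, -0.001]
contact_force: [-4.3, 1.0, 5.1]
opening: 0.612
```

```bash
python3 - <<'E'
from h import *
np.set_printoptions(precision=4,suppress=True)
p,s,C=collar()
print(s["clock"],s["tool_pos"],s["eef_rot"],s["q"],s["contact_force"],s["opening"]); save(p,"d.png")
E
```

```text
centre 648.2153930664062 65.39268493652344 r 28.772897720336914 z 0.23256282892528968
red 43 [0.6749 0.0641 0.232 ] ang 0.008028585422659884 radius 0.02668599154362199
green 66 [0.6491 0.0664 0.238 ] ang 0.9027362572756918 radius 0.0013466537389087378
6.65 [0.6481 0.065  0.2639] [ 0.2458  0.9693  0.0003 -0.0007] [-0.1671  0.7658 -0.0058  1.5234  0.0038  0.8535  0.9003] [-4.3433  1.0431  5.0676] 0.6117907595512803
```

Request:
carry_out(
  motion=[0,0,0,0,0,0,0,0,0,0,0,0,0,0,0,0,0,0,0,0,-2,0,0,0,0,0,-4,0,0,0,0,0,-4,0,0,0,0,0,-3,0,0,0,0,0,0,0,0,0],
  hand=8.8,
)

```text
clock: 7.7
tool_pos: [0.65, 0.0644, 0.3963]
eef_rot: [0.247, 0.969, 0.001, 0.003]
contact_force: [-0.0, 0.5, -0.4]
opening: 1.0
```

```bash
python3 - <<'E'
from h import *
np.set_printoptions(precision=4,suppress=True)
p,s,C=collar(); save(p,"e.png")
print(s["clock"],s["tool_pos"],s["eef_rot"],s["contact_force"],s["opening"])
rel(s,[.467,.0747,.34],down(-0.055))
b=np.array([.467,.0747]); 
E
```

```text
centre 648.4174194335938 65.35826110839844 r 28.482023239135742 z 0.23264011067155202
red 50 [0.6701 0.0646 0.232 ] ang 0.02466930711487042 radius 0.021703208202361286
green 114 [0.6537 0.0652 0.238 ] ang 0.023795988472917598 radius 0.0052358096581359365
7.7 [0.65   0.0644 0.3963] [0.2469 0.969  0.001  0.0028] [-0.0491  0.4683 -0.4389] 1.0002646147037002
shift cm [16.59 -7.87  5.52] rot [0.006 0.002 1.127]
```

View pics/e.png

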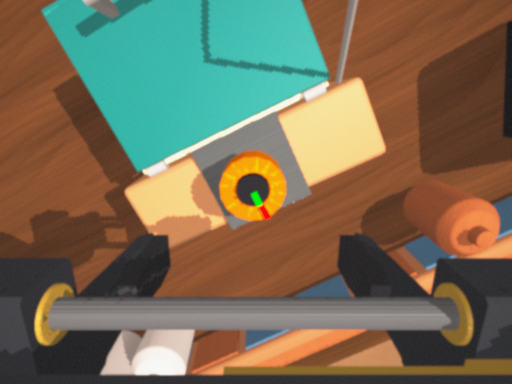

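Released, the red line (265,212) and green mark (256,198) lie in line, and both read 0.024 rad. So the collar is locked. Now the bar.

Request:
carry_out(
  motion=[4.15,-1.97,0,0,0,0,4.15,-1.97,0,0,0,0,4.15,-1.97,0,0,0,0,4.15,-1.97,0,0,0,0,0,0,0,0,0,0.161,0,0,0,0,0,0.161,0,0,0,0,0,0.161,0,0,0,0,0,0.161],
)

```text
clock: 8.75
tool_pos: [0.4644, 0.0745, 0.3923]
eef_rot: [0.543, 0.84, -0.001, -0.001]
contact_force: [-0.3, -0.2, -0.4]
opening: 0.998
```

Request:
carry_out(
  motion=[0,0,0,0,0,0.161,0,0,0,0,0,0.161,0,0,0,0,0,0.161,0,0,0,0,0,0],
)

```text
clock: 9.25
tool_pos: [0.4646, 0.0746, 0.3925]
eef_rot: [0.726, 0.688, -0.001, -0.0]
contact_force: [0.5, -0.1, -1.1]
opening: 0.993
```

```bash
python3 - <<'E'
from h import *
np.set_printoptions(precision=4,suppress=True)
s=monitor.get_state(); p=snapshot("wrist"); save(p,"f.png")
b,u,v=cloud(p,None,s); m=(b[:,2]>.218)&(b[:,2]<.235)&(b[:,0]<.5)&(b[:,0]>.44)&(abs(b[:,1]-.0735)<.055); b=b[m]
rc=cv2.minAreaRect((b[:,:2]*1000).astype(np.float32)); print("bar",len(b),rc,np.percentile(b,97,0))
print(s["clock"],s["tool_pos"],s["eef_rot"],s["q"])
rel(s,[rc[0][0]/1000,rc[0][1]/1000,.267],down(-0.055))
rel(s,[.4671,.0747,.267],down(-0.055))
E
```

```text
bar 1573 ((467.8704528808594, 75.3209228515625), (100.34544372558594, 11.287468910217285), 86.91321563720703) [0.4742 0.1234 0.2273]
9.25 [0.4646 0.0746 0.3925] [ 0.7257  0.6881 -0.0013 -0.0004] [-0.4607  0.3788  0.2947  1.8989 -0.1381  0.8862 -0.151 ]
shift cm [ 0.11  0.36 12.55] rot [-0.002  0.001  0.002]
shift cm [ 0.04  0.28 12.55] rot [-0.002  0.001  0.002]
```

Request:
carry_out(
  motion=[0.05,0.3,3.1,0,0,0,0,0,3.1,0,0,0,0,0,3.1,0,0,0,0,0,2.2,0,0,0,0,0,0.95,0,0,0,0,0,0,0,0,0],
)

```text
clock: 10.05
tool_pos: [0.4681, 0.0749, 0.2689]
eef_rot: [0.726, 0.688, -0.0, -0.0]
contact_force: [1.3, 0.7, 0.1]
opening: 0.997
```

Request:
carry_out(
  motion=[0,0,0,0,0,0,0,0,0,0,0,0,0,0,0,0,0,0,0,0,0,0,0,0,0,0,0,0,0,0,0,0,0,0,0,0],
  hand=0,
  grip_force=25,
)

```text
clock: 10.8
tool_pos: [0.4682, 0.075, 0.2692]
eef_rot: [0.726, 0.687, 0.0, -0.0]
contact_force: [0.1, -0.2, -0.3]
opening: 0.345
```

Request:
carry_out(
  motion=[0,0,0,0,0,0,0,0,0,0,0,0,0,0,0,0,0,0,0,0,0,0,0,0],
)

```text
clock: 11.3
tool_pos: [0.4675, 0.0751, 0.269]
eef_rot: [0.726, 0.687, -0.001, -0.001]
contact_force: [-2.4, 1.2, 0.8]
opening: 0.124
```

Request:
carry_out(
  motion=[0,0.38,-1.02,0,0,0,0,0.51,-0.97,0,0,0,0,0.55,-0.94,0,0,0,0,0.62,-0.9,0,0,0,0,0.69,-0.85,0,0,0,0,0.76,-0.79,0,0,0,0,0.82,-0.73,0,0,0,0,0.86,-0.67,0,0,0],
)

```text
clock: 12.3
tool_pos: [0.5158, 0.0723, 0.338]
eef_rot: [0.726, 0.688, -0.004, -0.004]
contact_force: [-13.5, 0.8, 5.9]
opening: 0.123
```

Request:
carry_out(
  motion=[0,0,0,0,0,0,0,0,0,0,0,0,0,0,0,0,0,0,0,0,0,0,0,0],
)

```text
clock: 12.8
tool_pos: [0.5158, 0.0723, 0.3381]
eef_rot: [0.726, 0.687, -0.004, -0.004]
contact_force: [-12.6, 1.6, 6.2]
opening: 0.125
```

```bash
python3 - <<'E'
from h import *
np.set_printoptions(precision=4,suppress=True)
s=monitor.get_state(); print(s["clock"],s["tool_pos"],s["eef_rot"],s["contact_force"],s["opening"])
hin=np.array([.4674+.1348,.0747-.0074])
g=s["tool_pos"]+R.from_quat(s["eef_rot"]).apply([0,0,.047+.002]); fwd=np.hypot(*(hin-g[:2])); print("angle from bar est",np.arctan2(g[2]-.172,fwd)-np.arctan2(48,135))
ps={n:snapshot(n) for n in("side","top","wrist")}
for n,p in ps.items():
    c,u,v=cloud(p,None,s); h=cv2.cvtColor(p["frame"],cv2.COLOR_RGB2HSV)[v,u]
    m=(h[:,0]>75)&(h[:,0]<100)&(h[:,1]>120)&(c[:,0]>.42)&(c[:,0]<.62)&(abs(c[:,1]-.07)<.11)&(c[:,2]>.15)
    t=c[m]
    if len(t)<30: continue
    for _ in range(4):
        mu=t.mean(0); nv=np.linalg.svd(t-mu,full_matrices=False)[2][2]; t=t[abs((t-mu)@nv)<.006]
    print(n,len(t),"tilt",np.arccos(abs(nv[2])))
f=ps["side"]["frame"][130:270,150:310]; w=ps["wrist"]["frame"]
cv2.imwrite("pics/g.png",cv2.cvtColor(np.hstack([cv2.resize(f,(400,350)),cv2.resize(ps["top"]["frame"][125:230,180:300],(400,350))]),cv2.COLOR_RGB2BGR))
E
```

```text
12.8 [0.5158 0.0723 0.3381] [ 0.7262  0.6875 -0.0036 -0.0038] [-12.5531   1.5804   6.194 ] 0.12505191901888194
angle from bar est 0.589790758681557
side 272 tilt 0.5637670094552865
top 556 tilt 0.5889019326010021
wrist 38455 tilt 0.5733067085703993
```

View pics/g.png

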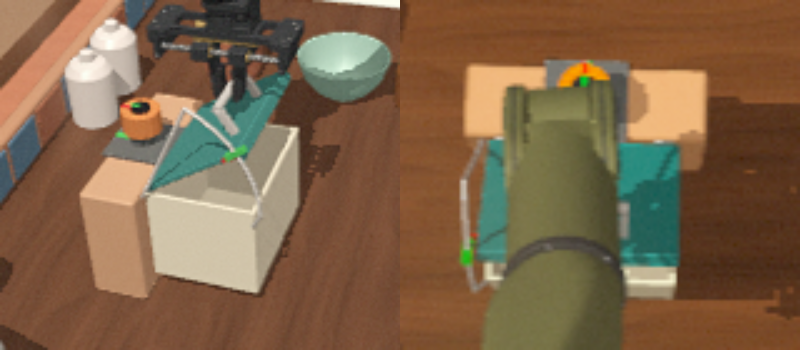

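The flap stands open at about 0.58 rad with the red tick beside the green marker (230,155), still in the fingers, and the collar mark is aligned. The arm presses roughly 12 N inward towards the hinge, so I'll add a small lift to centre the angle and relieve that.

Request:
carry_out(
  motion=[0,0.05,-0.3,0,0,0,0,0.05,-0.25,0,0,0,0,0,0,0,0,0,0,0,0,0,0,0,0,0,0,0,0,0,0,0,0,0,0,0],
)

```text
clock: 13.7
tool_pos: [0.5212, 0.072, 0.3432]
eef_rot: [0.726, 0.687, -0.0, 0.0]
contact_force: [1.5, -0.0, -13.7]
opening: 0.123
```

```bash
python3 - <<'E'
from h import *
np.set_printoptions(precision=4,suppress=True)
s=monitor.get_state(); print(s["clock"],s["tool_pos"],s["contact_force"],s["opening"])
hin=np.array([.4674+.1348,.0747-.0074])
g=s["tool_pos"]+R.from_quat(s["eef_rot"]).apply([0,0,.049]); fwd=np.hypot(*(hin-g[:2])); print("bar est",np.arctan2(g[2]-.172,fwd)-np.arctan2(48,135))
for n in("top","wrist"):
    p=snapshot(n)
    c,u,v=cloud(p,None,s); h=cv2.cvtColor(p["frame"],cv2.COLOR_RGB2HSV)[v,u]
    t=c[(h[:,0]>75)&(h[:,0]<100)&(h[:,1]>120)&(c[:,0]>.42)&(c[:,0]<.62)&(abs(c[:,1]-.07)<.11)&(c[:,2]>.15)]
    for _ in range(4):
        mu=t.mean(0); nv=np.linalg.svd(t-mu,full_matrices=False)[2][2]; t=t[abs((t-mu)@nv)<.006]
    print(n,len(t),"tilt",np.arccos(abs(nv[2])))
    if n=="top":
        for b in("mixer","bowl","crock","jar"):
            r=finder.masks_of(p,b); print(b,r and (r[0]["extent"],np.median(cloud(p,r[0]["pixels"])[0],0)))
E
```

```text
13.7 [0.5212 0.072  0.3432] [  1.5415  -0.0025 -13.7363] 0.12298905400433759
bar est 0.6429505118140062
top 507 tilt 0.6484267932016063
mixer ([111.2, 172.4, 154.7, 224.2], array([0.5152, 0.4507, 0.0699]))
bowl ([340.7, 187.4, 387.4, 231.0], array([ 0.4539, -0.4161,  0.0292]))
crock ([342.9, 133.5, 382.5, 173.3], array([ 0.6657, -0.4221,  0.0717]))
jar ([349.0, 236.4, 370.9, 258.2], array([ 0.3169, -0.379 ,  0.0959]))
wrist 36737 tilt 0.6269317736881261
```

Request:
carry_out(
  motion=[0,-0.1,0.2,0,0,0,0,0,0,0,0,0,0,0,0,0,0,0,0,0,0,0,0,0,0,0,0,0,0,0,0,0,0,0,0,0],
)

```text
clock: 14.75
tool_pos: [0.5195, 0.0721, 0.3417]
eef_rot: [0.726, 0.687, -0.0, -0.0]
contact_force: [-5.7, -0.6, -3.5]
opening: 0.124
```

```bash
python3 - <<'E'
from h import *
np.set_printoptions(precision=4,suppress=True)
s=monitor.get_state(); print(s["clock"],s["tool_pos"],s["contact_force"],s["opening"],abs(s["qd"]).max())
hin=np.array([.4674+.1348,.0747-.0074])
g=s["tool_pos"]+R.from_quat(s["eef_rot"]).apply([0,0,.049]); fwd=np.hypot(*(hin-g[:2])); print("bar est",np.arctan2(g[2]-.172,fwd)-np.arctan2(48,135))
for n in("top","wrist"):
    p=snapshot(n); save(p,"z_%s.png"%n)
    c,u,v=cloud(p,None,s); h=cv2.cvtColor(p["frame"],cv2.COLOR_RGB2HSV)[v,u]
    t=c[(h[:,0]>75)&(h[:,0]<100)&(h[:,1]>120)&(c[:,0]>.42)&(c[:,0]<.62)&(abs(c[:,1]-.07)<.11)&(c[:,2]>.15)]
    for _ in range(4):
        mu=t.mean(0); nv=np.linalg.svd(t-mu,full_matrices=False)[2][2]; t=t[abs((t-mu)@nv)<.006]
    print(n,len(t),"tilt",np.arccos(abs(nv[2])))
E
```

```text
14.75 [0.5195 0.0721 0.3417] [-5.6775 -0.5842 -3.5147] 0.12380898640948938 0.0011805398300783647
bar est 0.6272558031862852
top 355 tilt 0.6535768994786816
wrist 37203 tilt 0.6098646572872355
```

```bash
python3 -c "
from plant import workorder,monitor
print(workorder.finish_job()); s=monitor.get_state(); print(s['clock'],s['contact_force'],s['opening'])"
```

```text
the job is handed in; nothing more can be done
None
the job is handed in; nothing more can be done
```

The job is handed in. The collar was locked first, then the flap was lifted by its bar and is held at about the green mark. No verdict was reported.

- **Collar:** I gripped it and turned it 1.06 rad clockwise. After release, the red line and the green mark both measured 0.024 rad from straight back, so they lined up (collar about 1.18–1.2 rad).
- **Flap:** I took the bar front to back at 25 N and lifted it along its arc. The last angle readings were 0.61 rad (wrist camera depth), 0.63 (bar position from the arm pose) and 0.65 (top camera, few points). They disagree by about 0.04 rad, but all are within the 0.53–0.69 limit.
- **Grip at the end:** The arm was still, with the fingers closed on the bar at about 11 mm (it is 12 mm thick). The force on the tool was about 7 N.
- **Bystanders:** A top-camera check late in the lift put the mixer, bowl and jar within about 2 mm of where they started. The crock had no starting top view to compare with. I did not re-measure the crock or the two beaters, but the arm never went near the crock.
- **Time:** about 15 s of the 51 s allowed.

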